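# Sort the bench after sampling

## Robot

A 6-joint arm with a two-finger parallel gripper is mounted at the origin on a cart in front of the work surface, level with it; the furniture and walls round the work are solid. World frame = base frame: x ahead of the robot, y to its left, z up, the work surface at z = 0. Lengths are in mm, angles in rad, forces in N, time in s.
With the tool pointing down it reaches from about 350 to 775 mm from the base axis. Payload 7.3 kg.
Tool frame: the origin (TCP) lies at the very end of the fingers, on their centre line; the grasp point (between the pads) lies 19 mm behind it; z points along the fingers, y is the line along which they close (so a half turn about z gives the same grasp; the last joint's range is limited). The gripper opens to 92 mm and grips with 3 to 60 N. Pads are 19 mm wide; open, the fingers measure 130 mm over their backs; the gripper's body (75 mm by 190 mm) begins 47 mm behind the grasp point.
Start: joints at [1.054, 0.342, 1.524, -0, 1.275, -0.146], TCP at [190.227, 489.345, 226.741] pointing down, gripper open.
Joint ranges: [-2.53, 2.53], [-0.77, 2.02], [0.04, 2.7], [-1, 4.14], [0.28, 2.66], [-3.11, 3.11]. Speed limits (rad/s): [2.57, 2.57, 3.14, 3.14, 3.14, 3.14].

## Interface

Orientations are given as [roll, pitch, yaw] about the fixed x, y, z axes, in that order (R = Rz(yaw) Ry(pitch) Rx(roll)).
In Python, from plant import * gives the robot as it stands.
- The arm moves only by the tool arm_command, never from a script. Its arguments are lists of equal length, an entry for each row: "gripper": the finger opening in mm, from 0 to 91.8; "dp": the shift along the tool's x, y, z in units of 25 mm (1.0 is 25 mm), a list of three; "twist": the turn about the tool's z in units of 5 degrees (1.0 is 5 degrees). A call has exactly 5 rows; each row shifts and turns the commanded pose from where the row before left it, along the tool's axes as they then stand; what a row does not reach is not made up. A row lasts 1/8 s, in which the tool goes at most 62.5 mm and 10.7 degrees, less where a joint would pass 70% of its speed; a pose out of reach is approached as far as the arm can. A call is refused whole if a number of a shift passes 1 or a number of a turn 1, either way. A call with a gripper value outside its range is refused whole. The fingers move at their own pace and stop on an object; the grip force is fixed at half the most. Time passes only in rows, so rows that do not move let the fingers close, or fill a call up. It gives the time, the measured TCP pose, the force, the opening and the grip force at its end, in the units of the state.
- get_obs(): the state, without advancing time (a new reading comes with each control period).
- capture(name): name is "scene" or "top"; returns the picture (400x640x3 uint8, red, green, blue); there is no depth.
- get_calibration(name): a dict with "mtx" (3x3 intrinsics, pixels), "position" and "attitude" of the camera in the world. Camera axes: x right, y down, z forward; pixel columns grow to the right and rows downward; lengths in mm; the calibration is good to about 2 mm. A picture is of the moment at which its call begins. get_calibration takes no time and is no camera call.
- close_job(): hands the job in; it is judged then, once.
The state is a dict: "time": time; "joint_positions": joint angles; "dq": joint speeds; "tau": joint torques, N m; "tool_pos": TCP position; "tcp_rot": TCP orientation; "contact_force": force on the tool from outside, world axes, zero at the start; "moment": the same for the moment, N m; "grip_width": finger opening in mm; "finger_force": force on a finger pad.
Only numpy, scipy, OpenCV 4.12 (cv2) and the standard library are available. Lean on these libraries where they do the work, as an engineer would, in place of code of your own. Each camera call takes 0.05 s, during which the arm holds its last target. There are 200 camera calls.

## Task

Sort the five things lying in front of the row of three trays (white, green, red): stand the red-capped bottle and the clear glass bottle with the blue stopper upright in the white tray, one in each bay; put the blue rubber bulb and the loose blue screw cap in the green washing-up tray, and the timer in the red tray, cap and timer lying flat as they are now. Everything must rest on the floor of its tray; keep the bottles upright all the way, and leave the tape roll and the flask just behind the trays where they stand.

Things in the scene. Friction and masses are not known exactly. Their poses are not given: they have to be found in the camera images.
- plastic_bottle_mid (a point): White plastic sample bottle with a red screw cap, standing upright in front of the trays (not the like ones at the back); 71 mm diameter, 108 mm tall. The point is on its axis half-way up (54 mm above its foot), z along the axis. The cap (fixed on) is 36 mm across and takes the top 20 mm, from 88 to 108 mm above the foot: the place to grip. About 0.09 kg.
- glass_bottle_mid (a point): Clear glass bottle with a flat blue stopper, standing upright; 55 mm diameter, 110 mm tall. The point is on its axis half-way up (55 mm above its foot), z along the axis. The neck and stopper are 44 mm across, from 68 to 110 mm above the foot: the place to grip. The stopper is fixed in it. About 0.2 kg.
- bulb_mid (a point): Blue rubber pipette bulb lying on its side, 92 mm long along its y axis, belly 45 mm across and 44 mm high. The point is at its centre (22 mm above what it lies on); z up. Grip across x: the rubber gives and the fingers come to rest about 30 mm apart. It does not roll.
- blue_cap_mid (a point): Loose dark blue screw cap standing on its rim (closed side up), 50 mm diameter, 26 mm high. The point is at its centre (13 mm up), z along its axis.
- bench_timer_mid (a point): Flat white bench timer with red, green and grey keys and a small display, lying face up, 66 mm along x, 62 mm along y, 17 to 19 mm high. The point is at its centre, 9 mm above its underside; z up. Grip across x or y.
- bottle_tray: White plastic tray for bottles, fixed, inner floor 92 mm (x) by 188 mm (y), split by a 4 mm wall across the middle (y = 0) into two equal bays 92 mm square, centred at y = +48 mm and y = -48 mm; one bottle per bay, either bottle in either bay. Walls and divider 4 mm thick, their tops 30 mm above the origin; floor 4 mm thick. Origin: centre of the underside, z up.
- wash_tray: Green plastic washing-up tray, fixed, undivided, inner floor 120 mm (x) by 180 mm (y); walls 4 mm thick and 30 mm high, floor 4 mm thick. Origin: centre of the underside, z up. All trays stand with their origin at z = 0, the top of the cream mat; the bare worktop beside the mat is 2 mm lower, so a loose thing there starts 2 mm lower.
- instrument_tray: Red plastic tray with sloping sides, empty, in the row with the white and the green tray (not the other red tray far back on the bench), fixed, 111 mm (x) by 161 mm (y) and 38 mm high over all; room inside 90 mm (x) by 138 mm (y), floor 2 mm above the origin. Origin: centre of the underside, z up. There is room for fingers beside the timer only along the tray's y axis, so close them along it.
- tape: Bystander: roll of white label tape lying flat behind the trays, 66 mm diameter, 19 mm high; origin at the centre of its underside.
- flask: Bystander: clear conical glass flask behind the trays, 64 mm diameter at the foot, 100 mm tall; origin at the centre of its underside.
Things that resemble listed ones, but are neither listed nor needed, are in the scene too. Of the things that look like the part that bears bulb_mid, the largest one is meant. What is shaped like the part that bears glass_bottle_mid but yellow is not meant.

How it is judged (in metres and radians):
At the end, for the whole second after the job is handed in: Both bottles stand upright (within 0.12 rad) on the floor of the white tray, one in each bay; bulb and cap rest on the floor of the green tray and the timer on the floor of the red tray (heights within 8 mm; cap and timer flat within 0.15 rad); all lie within the tray walls, released and at rest (x of plastic_bottle_mid in the frame of bottle_tray between -0.03 and 0.03 m and y of plastic_bottle_mid in the frame of bottle_tray between -0.08 and 0.08 m and z of plastic_bottle_mid in the frame of bottle_tray between 0.05 and 0.066 m and angle between each of plastic_bottle_mid, glass_bottle_mid's own z axis and vertical below 0.12 rad and linear speed of each of plastic_bottle, glass_bottle, bulb, blue_cap, bench_timer below 0.02 m/s and angular speed of each of plastic_bottle, glass_bottle, bulb, blue_cap, bench_timer below 0.2 rad/s and x of glass_bottle_mid in the frame of bottle_tray between -0.03 and 0.03 m and y of glass_bottle_mid in the frame of bottle_tray between -0.08 and 0.08 m and z of glass_bottle_mid in the frame of bottle_tray between 0.051 and 0.067 m and x of bulb_mid in the frame of wash_tray between -0.055 and 0.055 m and y of bulb_mid in the frame of wash_tray between -0.085 and 0.085 m and z of bulb_mid in the frame of wash_tray between 0.018 and 0.034 m and x of blue_cap_mid in the frame of wash_tray between -0.05 and 0.05 m and y of blue_cap_mid in the frame of wash_tray between -0.08 and 0.08 m and z of blue_cap_mid in the frame of wash_tray between 0.009 and 0.025 m and angle between each of blue_cap_mid, bench_timer_mid's own z axis and vertical below 0.15 rad and x of bench_timer_mid in the frame of instrument_tray between -0.035 and 0.035 m and y of bench_timer_mid in the frame of instrument_tray between -0.06 and 0.06 m and z of bench_timer_mid in the frame of instrument_tray between 0.003 and 0.019 m); the robot touches nothing.
It fails at once if a bottle was tipped by more than 0.5 rad (angle between any of plastic_bottle_mid, glass_bottle_mid's own z axis and vertical above 0.5 rad).
It fails at once if the tape roll or the flask was shifted by more than 30 mm or the flask tipped (distance of any of tape, flask from where it was at the start of the episode above 0.03 m or angle between flask's own z axis and vertical above 0.3 rad).
It also fails if it takes over 136 s, if anything falls off the work surface, if the arm or the gripper's body presses on something with over 40 N, if the wrist force passes 120 N, or if a joint passes its speed limit or range.

## Working session

There is one attempt and no reset: what is moved stays moved. The work goes in short steps, Python scripts to look and compute and a tool call to move; the robot and the scene stay as the last step left them, time stands still between calls to the robot, and variables do not carry over. Pictures are saved under pics/ and viewed, at most 14 in all, crops included, and the job is handed in when it is done.

Besides the shell and the picture viewer there is one more tool, called after "Call:" as name(argument=value, ...) on one line, values as JSON. arm_command: Moves the arm, as the interface text tells. Its arguments: {"type":"object","properties":{"gripper":{"type":"array"},"dp":{"type":"array"},"twist":{"type":"array"}},"required":["gripper","dp","twist"]}

```bash
mkdir -p pics
python3 - <<'E'
from plant import *
import cv2
for n in("scene","top"):
    im=capture(n); cv2.imwrite(f"pics/{n}0.png",im[:,:,::-1]); print(n,get_calibration(n))
print(get_obs())
E
```

```text
scene {'mtx': array([[448.4088257 ,   0.        , 315.22130397],
       [  0.        , 448.4088257 , 201.30158076],
       [  0.        ,   0.        ,   1.        ]]), 'position': array([  37.17957104, -937.78216587, 1116.28665408]), 'attitude': array([-2.35243088, -0.00501657, -0.5173396 ])}
top {'mtx': array([[440.86553299,   0.        , 317.74063819],
       [  0.        , 440.86553299, 195.69509172],
       [  0.        ,   0.        ,   1.        ]]), 'position': array([ 348.14200322,   -3.07355267, 1738.81077444]), 'attitude': array([-3.02467768, -0.01166404, -1.57886688])}
{'time': 0.1, 'joint_positions': array([ 1.05400535e+00,  3.42609060e-01,  1.52492624e+00,  8.68312843e-06,
        1.27538075e+00, -1.46003879e-01]), 'dq': array([-0.00070057, -0.00300505, -0.00062549, -0.0002302 ,  0.00253429,
        0.00012694]), 'tau': array([ 2.41657690e-03, -4.32003701e+01, -2.44698036e+01,  7.20269093e-02,
        5.24529931e-02, -7.59232557e-05]), 'tool_pos': array([190.03249486, 489.01476985, 226.13562836]), 'tcp_rot': array([-3.14028455e+00, -2.00749415e-04,  2.77080289e+00]), 'contact_force': array([-0.36089643,  0.28456623, -0.13029292]), 'moment': array([ 0.01142622,  0.00776632, -0.02387017]), 'finger_force': 0.0, 'grip_width': 92.07863009273846}
```

View pics/scene0.png

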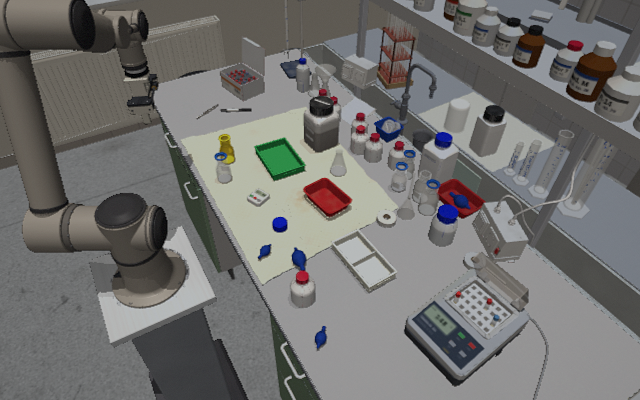

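View pics/top0.png

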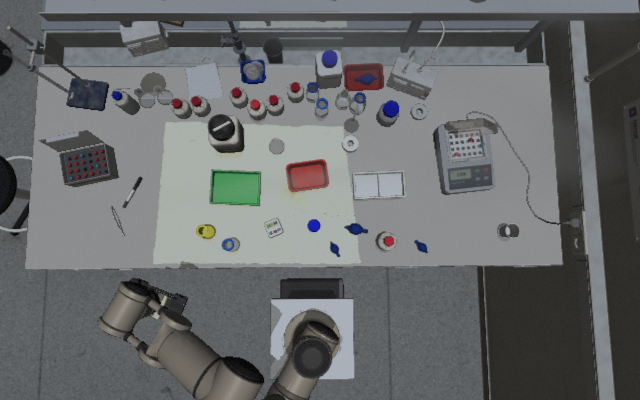

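The overview shows: three blue bulbs at top px (334,249), (357,229) and (421,247), of which (357,229) looks largest. There are two stoppered bottles at (205,231), which is yellow, and (230,244), which is blue and so the one meant. The red-capped bottle in front is at (388,241), the cap at (314,226) and the timer at (274,228). The trays are green (236,188), red (307,176) and white (379,185). I'll confirm these in crops and measure blobs.

```bash
cat > h.py <<'E'
import numpy as np, cv2
from plant import *
from scipy.spatial.transform import Rotation as R
C={n:get_calibration(n) for n in("scene","top")}
def ray(n,uv):
    c=C[n]; d=R.from_euler('xyz',c['attitude']).as_matrix()@np.linalg.solve(c['mtx'],[*uv,1]); return c['position'],d
def onz(n,uv,z):
    p,d=ray(n,uv); return (p+d*(z-p[2])/d[2])
def tri(a,b):
    p,d=ray("top",a); q,e=ray("scene",b); s=np.linalg.lstsq(np.c_[d,-e],q-p,rcond=None)[0]
    A,B=p+d*s[0],q+e*s[1]; return (A+B)/2,np.linalg.norm(A-B)
def proj(n,P):
    c=C[n]; q=c['mtx']@R.from_euler('xyz',c['attitude']).as_matrix().T@(np.array(P)-c['position']); return q[:2]/q[2]
RNG={'blue':((100,110,40),(130,255,255)),'red':((0,120,60),(8,255,255)),'red2':((172,120,60),(180,255,255)),'green':((50,110,40),(75,255,255))}
def blobs(im,col,box,amin=15):
    x0,y0,x1,y1=box; hsv=cv2.cvtColor(im[y0:y1,x0:x1],cv2.COLOR_RGB2HSV)
    m=cv2.inRange(hsv,*RNG[col]); 
    if col=='red': m|=cv2.inRange(hsv,*RNG['red2'])
    out=[]
    for c in cv2.findContours(m,cv2.RETR_EXTERNAL,cv2.CHAIN_APPROX_NONE)[0]:
        M=cv2.moments(c)
        if M['m00']>=amin:
            r=cv2.minAreaRect(c); out.append((M['m10']/M['m00']+x0,M['m01']/M['m00']+y0,M['m00'],((r[0][0]+x0,r[0][1]+y0),r[1],r[2])))
    return out
E
python3 - <<'E'
from h import *
np.set_printoptions(precision=1,suppress=True)
B={"top":(190,160,440,262),"scene":(200,125,400,355)}
for n in B:
    im=cv2.imread(f"pics/{n}0.png")[:,:,::-1].copy(); x0,y0,x1,y1=B[n]
    cv2.imwrite(f"pics/{n}0c.png",cv2.resize(im[y0:y1,x0:x1,::-1],None,fx=3.2 if n=="top" else 2.6,fy=3.2 if n=="top" else 2.6,interpolation=cv2.INTER_CUBIC))
    for col in('blue','red','green'):
        for b in blobs(im,col,B[n]): print(n,col,*["%.1f"%v for v in b[:3]],"rect",np.array(b[3][0]),np.array(b[3][1]),"%.0f"%b[3][2],onz(n,b[:2],20)[:2])
E
```

```text
top blue 334.3 248.8 47.0 rect [334.5 249. ] [14.8  6.4] 45 [342.3 -87.2]
top blue 421.5 246.7 57.5 rect [420.9 246.6] [15.4  7.2] 23 [ 347.6 -426.3]
top blue 227.6 244.4 96.0 rect [227.5 244.5] [11. 11.] 90 [362.7 325.3]
top blue 355.7 228.7 114.0 rect [356.2 229.1] [21.9  9.8] 27 [ 419.4 -171.5]
top blue 313.6 225.3 101.5 rect [313.5 225.5] [11. 11.] 90 [433.9  -7.7]
top red 388.7 240.8 58.5 rect [388.5 241. ] [8. 9.] 90 [ 371.4 -299.2]
top red 304.5 185.5 38.5 rect [306.2 185.5] [ 6.1 33.1] 82 [590.5  26.8]
top red 305.2 168.2 432.0 rect [306.3 169.4] [16.1 39.7] 82 [659.6  24. ]
top green 236.7 199.2 380.0 rect [234.  198.5] [11. 48.] 90 [538.3 292.5]
top green 232.1 178.1 598.0 rect [235.5 180.5] [21. 49.] 90 [621.7 311.9]
scene blue 320.3 337.3 126.5 rect [320.  336.5] [21. 10.] 90 [ 346.2 -433.1]
scene blue 298.6 258.4 174.5 rect [298.5 258.5] [21. 13.] 90 [ 420.4 -172.1]
scene blue 264.4 250.5 81.5 rect [264.  250.5] [ 8.9 16.5] 63 [342.1 -92.1]
scene blue 279.5 224.0 161.0 rect [279.5 224. ] [14. 13.] 90 [433. -15.]
scene blue 220.3 155.8 60.5 rect [220.5 155.5] [ 7. 11.] 90 [392.1 415.8]
scene blue 386.8 133.6 164.0 rect [386.5 133.7] [24.2 14.5] 13 [1038.8  217.8]
scene red 301.8 277.0 123.5 rect [302. 277.] [12. 12.] 90 [ 395.8 -238. ]
scene red 327.1 196.0 1005.0 rect [326.8 195.2] [43.8 29. ] 45 [637.6  22. ]
scene red 397.0 145.3 31.0 rect [396.5 145. ] [8. 5.] 90 [1028.   134.8]
scene red 374.4 136.9 55.0 rect [374.5 137. ] [8. 9.] 90 [981.6 224.7]
scene red 360.0 129.1 50.0 rect [360. 129.] [8. 8.] 90 [960.4 298.2]
scene green 279.5 158.4 1241.0 rect [279.6 157.6] [46.3 34.5] 57 [584.3 290. ]
```

View pics/top0c.png

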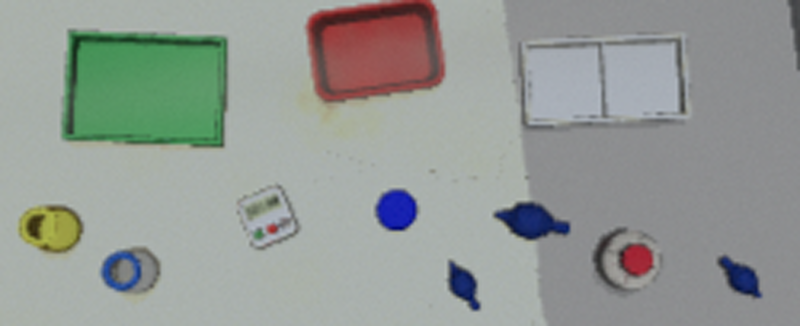

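View pics/scene0c.png

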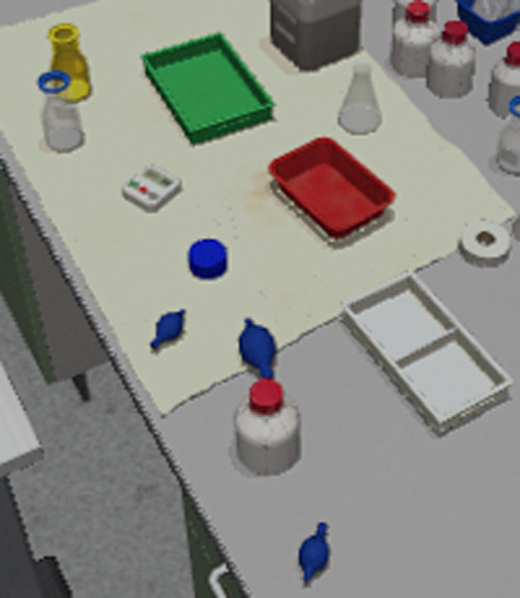

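Crops confirm the choices. The large bulb is at top px (356,229), clearly bigger than the two at (334,249) and (421,247). The blue-collared glass bottle is at (228,244) and the yellow one at (205,231) is left alone. Next I'll get positions and tray frames from corners.

Run:
```python
from h import *
np.set_printoptions(precision=1,suppress=True)
def crop(p,s=3.2,o=(190,160)): return (p[0]/s+o[0]-.35,p[1]/s+o[1]-.35)
for n,a,za,b,zb in [("plastic",(388.7,240.8),106,(301.8,277.0),98),("glass",(227.6,244.4),110,(220.3,155.8),108),("bulb",(355.7,228.7),21,(298.6,258.4),22),("cap",(313.6,225.3),26,(279.5,224.0),14)]:
    print(n,onz("top",a,za),onz("scene",b,zb),"tri",*tri(a,b))
for n,z,cs in [("green",30,[(70,30),(227,36),(222,146),(64,139)]),("red",38,[(308,20),(434,0),(444,80),(322,100)]),("white",30,[(521,38),(686,34),(690,118),(525,124)]),("timer",18,[(238,203),(281,186),(299,230),(256,248)])]:
    P=np.array([onz("top",crop(c),z)[:2] for c in cs]); e=(P[0]+P[3]-P[1]-P[2])/2; f=(P[0]+P[1]-P[2]-P[3])/2
    print(n,P.mean(0),"len y",np.linalg.norm(e),"ang",np.degrees(np.arctan2(e[1],e[0])),"len x",np.linalg.norm(f),"ang",np.degrees(np.arctan2(f[1],f[0])))
im=cv2.imread("pics/top0.png")[:,:,::-1].copy()
hsv=cv2.cvtColor(im,cv2.COLOR_RGB2HSV)
# bulb principal axis
m=cv2.inRange(hsv[215:242,340:375],*RNG['blue']); v,u=np.nonzero(m); w=np.array([onz("top",(a+340,b+215),20)[:2] for a,b in zip(u,v)]); ev=np.linalg.eigh(np.cov(w.T))[1][:,1]
print("bulb axis",np.degrees(np.arctan2(ev[1],ev[0])),w.max(0)-w.min(0))
print("flask",onz("top",(277,146),0),"tape",onz("top",(350,144),10),"yellow",onz("top",(205,231),50))
# scene centroids of tray blobs
print("green tri",tri((235.5,187.5),(279.5,158.4)))
```

```text
plastic [ 370.3 -284.3  106. ] [ 370.4 -287.7   98. ] tri [ 370.8 -286.2   95.8] 0.7037395907827017
glass [361.8 308.1 110. ] [363.7 307.1 108. ] tri [362.9 308.3 107.4] 2.1781994045174056
bulb [ 419.4 -171.5   21. ] [ 419.7 -173.5   22. ] tri [ 419.9 -171.8   19.9] 1.0971425043974439
cap [433.6  -7.7  26. ] [435.1 -10.1  14. ] tri [435.1  -8.   11.8] 1.6350371965878474
green [585.  297.3] len y 192.03711800236115 ang 87.24304835775696 len x 134.85616318167453 ang -2.0605261752834303
red [628.5  14.9] len y 153.2764828155234 ang 98.92466757598656 len x 99.92051817455393 ang 8.115243760036236
white [ 592.7 -264.8] len y 202.74753337281487 ang 91.38060036656852 len x 105.24347529909188 ang 1.2870073579314627
timer [427.1 148.2] len y 56.191813310765404 ang 111.79281262924255 len x 58.53815407014706 ang 22.14799194780461
bulb axis 78.73026269692855 [39.  85.6]
flask [754.5 137.2   0. ] tape [ 758.7 -155.8   10. ] yellow [413.8 406.3  50. ]
green tri (array([586.7, 298.7,  12.5]), np.float64(2.768397148521133))
```

Call:
arm_command(gripper=[91.8,91.8,91.8,91.8,91.8], dp=[[0,0,0],[0,0,0],[0,0,0],[0,0,0],[0,0,0]], twist=[1,1,1,1,1])

```text
time: 0.72
tool_pos: [190.1, 489.1, 226.3]
tcp_rot: [-3.141, 0.0, 2.332]
contact_force: [-0.1, 0.1, 0.6]
grip_width: 91.8
finger_force: 0.0
```

Call:
arm_command(gripper=[91.8,91.8,91.8,91.8,91.8], dp=[[0,0,0],[0,0,0],[0,0,0],[0,0,0],[0,0,0]], twist=[1,1,1,1,1])

```text
time: 1.35
tool_pos: [190.1, 489.1, 226.3]
tcp_rot: [-3.141, 0.001, 1.895]
contact_force: [0.5, -0.5, 0.1]
grip_width: 91.5
finger_force: 0.0
```

Call:
arm_command(gripper=[91.8,91.8,91.8,91.8,91.8], dp=[[0,0,0],[0,0,0],[0,0,0],[0,0,0],[0,0,0]], twist=[1,1,1,0.76,0])

```text
time: 1.98
tool_pos: [190.1, 489.2, 226.4]
tcp_rot: [-3.141, 0.001, 1.571]
contact_force: [-0.2, 0.1, -0.7]
grip_width: 91.7
finger_force: 0.0
```

Call:
arm_command(gripper=[91.8,91.8,91.8,91.8,91.8], dp=[[-0.9,0.86,0],[-0.9,0.86,0],[-0.9,0.86,0],[-0.9,0.86,0],[-0.9,0.86,0]], twist=[0,0,0,0,0])

```text
time: 2.6
tool_pos: [298.2, 375.9, 226.6]
tcp_rot: [-3.141, 0.0, 1.572]
contact_force: [-0.1, 0.2, -0.3]
grip_width: 91.7
finger_force: 0.0
```

Call:
arm_command(gripper=[91.8,91.8,91.8,91.8,91.8], dp=[[-0.9,0.86,0],[-0.9,0.86,0],[-0.94,0.86,0.3],[0,0,0.86],[0,0,0]], twist=[0,0,0,0,0])

```text
time: 3.22
tool_pos: [361.4, 307.4, 196.5]
tcp_rot: [-3.139, 0.002, 1.57]
contact_force: [0.1, -0.6, 0.3]
grip_width: 92.0
finger_force: 0.0
```

Call:
arm_command(gripper=[91.8,91.8,91.8,91.8,91.8], dp=[[0,0.04,1],[0,0,1],[0,0,1],[0,0,1],[0,0,0.9]], twist=[0,0,0,0,0])

```text
time: 3.85
tool_pos: [363.2, 308.9, 75.2]
tcp_rot: [3.141, -0.001, 1.572]
contact_force: [-0.5, -0.7, -0.3]
grip_width: 91.5
finger_force: 0.0
```

Call:
arm_command(gripper=[60,50,40,40,40], dp=[[0,0,0],[0,0,0],[0,0,0],[0,0,0],[0,0,0]], twist=[0,0,0,0,0])

```text
time: 4.47
tool_pos: [363.1, 308.3, 75.6]
tcp_rot: [3.141, -0.0, 1.57]
contact_force: [-1.5, 0.1, 0.9]
grip_width: 46.3
finger_force: 0.7
```

Call:
arm_command(gripper=[36,36,36,36,36], dp=[[0,0,0],[0,0,0],[0,0,0],[0,0,0],[0,0,0]], twist=[0,0,0,0,0])

```text
time: 5.1
tool_pos: [363.0, 308.3, 75.4]
tcp_rot: [-3.142, -0.0, 1.57]
contact_force: [-2.0, 0.3, 4.8]
grip_width: 42.1
finger_force: 29.9
```

Call:
arm_command(gripper=[36,36,36,36,36], dp=[[0,0,-0.4],[0,0,-0.9],[0,0,-0.9],[0,0,-0.9],[-0.4,0.2,-0.2]], twist=[0,0,0,0,0])

```text
time: 5.72
tool_pos: [368.9, 298.5, 159.0]
tcp_rot: [3.139, -0.001, 1.571]
contact_force: [0.6, -0.1, -2.8]
grip_width: 41.5
finger_force: 29.7
```

Call:
arm_command(gripper=[36,36,36,36,36], dp=[[-0.8,0.4,0],[-1,0.4,0],[-1,0.4,0],[-1,0.4,0],[-1,0.4,0]], twist=[0,0,0,0,0])

```text
time: 6.35
tool_pos: [418.0, 176.5, 157.0]
tcp_rot: [-3.14, 0.001, 1.57]
contact_force: [-0.3, -0.1, -1.8]
grip_width: 41.6
finger_force: 29.7
```

Call:
arm_command(gripper=[36,36,36,36,36], dp=[[-1,0.4,0],[-1,0.4,0],[-1,0.4,0],[-1,0.4,0],[-1,0.4,0]], twist=[0,0,0,0,0])

```text
time: 6.98
tool_pos: [467.7, 51.5, 156.9]
tcp_rot: [-3.14, 0.0, 1.57]
contact_force: [-0.5, 0.0, -2.3]
grip_width: 41.7
finger_force: 29.7
```

Call:
arm_command(gripper=[36,36,36,36,36], dp=[[-1,0.4,0],[-1,0.4,0],[-1,0.4,0],[-1,0.4,0],[-1,0.4,0]], twist=[0,0,0,0,0])

```text
time: 7.6
tool_pos: [517.4, -73.5, 156.7]
tcp_rot: [-3.14, -0.0, 1.57]
contact_force: [0.5, 0.5, -1.7]
grip_width: 41.6
finger_force: 29.7
```

Call:
arm_command(gripper=[36,36,36,36,36], dp=[[-1,0.4,0],[-1,0.4,0],[-1,0.4,0],[-1,0.3,0],[-0.8,0.2,0]], twist=[0,0,0,0,0])

```text
time: 8.22
tool_pos: [559.7, -193.5, 156.6]
tcp_rot: [-3.14, -0.001, 1.569]
contact_force: [-0.1, 0.3, -1.9]
grip_width: 41.7
finger_force: 29.7
```

Call:
arm_command(gripper=[36,36,36,36,36], dp=[[0,0.4,0],[0,0.4,0],[0,0,0],[0,0,0],[0,0,0]], twist=[0,0,0,0,0])

```text
time: 8.85
tool_pos: [580.0, -191.5, 157.8]
tcp_rot: [-3.142, -0.0, 1.571]
contact_force: [0.3, -0.5, -1.6]
grip_width: 41.7
finger_force: 29.7
```

Run:
```python
from h import *
print(get_obs()['tool_pos'])
for n,b in(("top",(330,130,450,220)),("scene",(280,170,440,310))):
    im=capture(n); x0,y0,x1,y1=b; f=4 if n=="top" else 3
    cv2.imwrite(f"pics/{n}1.png",cv2.resize(im[y0:y1,x0:x1,::-1],None,fx=f,fy=f,interpolation=cv2.INTER_CUBIC))
a=cv2.imread("pics/top1.png");b=cv2.imread("pics/scene1.png");a=cv2.copyMakeBorder(a,0,b.shape[0]-a.shape[0],0,0,0) if b.shape[0]>a.shape[0] else a
c=np.hstack([a,b]);s=min(800/c.shape[1],1);cv2.imwrite("pics/c1.png",cv2.resize(c,None,fx=s,fy=s))
```

```text
[ 580.04232321 -191.52202796  157.8137736 ]
```

View pics/c1.png

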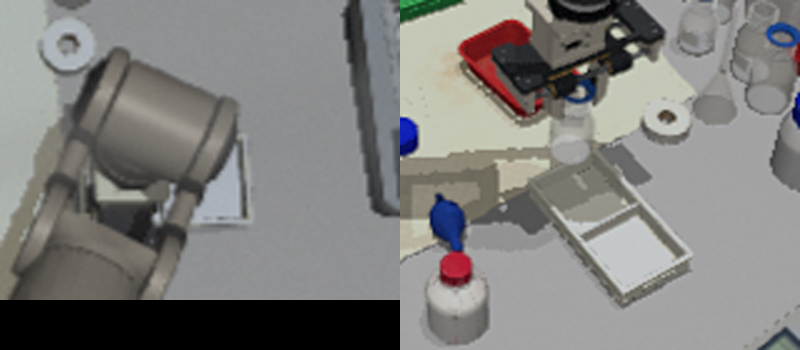

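Picture: the bottle hangs upright under the gripper at crop (572,140), just left of its bay. It needs another 12 mm in x and -26 mm in y, then down.

Call:
arm_command(gripper=[36,36,36,36,36], dp=[[-0.5,0.23,0],[-0.52,0.23,0],[0,0,0],[0,0,0.5],[0,0,0.6]], twist=[0,0,0,0,0])

```text
time: 9.57
tool_pos: [591.4, -217.1, 129.1]
tcp_rot: [-3.141, -0.0, 1.57]
contact_force: [-0.2, 0.1, -2.4]
grip_width: 42.1
finger_force: 29.7
```

Call:
arm_command(gripper=[36,36,36,36,36], dp=[[0,0,0.6],[0,0,0.6],[0,0,0.5],[0,0,0.22],[0,0,0]], twist=[0,0,0,0,0])

```text
time: 10.2
tool_pos: [591.6, -217.4, 81.9]
tcp_rot: [-3.141, -0.0, 1.57]
contact_force: [0.5, -0.1, -2.5]
grip_width: 42.0
finger_force: 29.7
```

Call:
arm_command(gripper=[36,36,45,55,70], dp=[[0,0,0.08],[0,0,0],[0,0,0],[0,0,0],[0,0,0]], twist=[0,0,0,0,0])

```text
time: 10.82
tool_pos: [591.9, -217.6, 80.6]
tcp_rot: [3.141, 0.0, 1.57]
contact_force: [0.3, 0.8, -0.2]
grip_width: 60.6
finger_force: 0.0
```

Call:
arm_command(gripper=[70,70,70,70,70], dp=[[0,0,0],[0,0,-0.5],[0,0,-1],[0,0,-1],[0,0,-1]], twist=[0,0,0,0,0])

```text
time: 11.45
tool_pos: [591.8, -217.6, 169.6]
tcp_rot: [3.141, 0.0, 1.57]
contact_force: [-0.0, -0.0, -1.1]
grip_width: 69.9
finger_force: 0.0
```

Call:
arm_command(gripper=[70,70,70,70,70], dp=[[-0.3,-0.9,0],[-0.3,-1,0],[-0.3,-1,0],[-0.3,-1,0],[-0.3,-1,0]], twist=[0,0,0,0,0])

```text
time: 12.08
tool_pos: [468.6, -255.2, 168.7]
tcp_rot: [3.14, 0.001, 1.57]
contact_force: [-0.3, 0.3, -0.0]
grip_width: 70.2
finger_force: 0.0
```

Call:
arm_command(gripper=[70,70,70,70,70], dp=[[-0.3,-1,0],[-0.3,-1,0],[-0.3,-1,0],[-0.3,-0.95,0],[0,0,0]], twist=[0,0,0,0,0])

```text
time: 12.7
tool_pos: [369.6, -285.3, 168.7]
tcp_rot: [3.141, 0.001, 1.568]
contact_force: [0.0, -0.2, -0.3]
grip_width: 70.1
finger_force: 0.0
```

Call:
arm_command(gripper=[70,70,70,70,70], dp=[[0,0,0.8],[0,0.03,0.9],[0,0,0.9],[0,0,0.63],[0,0,0]], twist=[0,0,0,0,0])

```text
time: 13.32
tool_pos: [371.5, -284.3, 86.5]
tcp_rot: [-3.141, -0.001, 1.57]
contact_force: [-0.3, -0.8, 1.0]
grip_width: 69.9
finger_force: 0.0
```

Call:
arm_command(gripper=[60,50,40,30,28], dp=[[0,0,0],[0,0,0],[0,0,0],[0,0,0],[0,0,0]], twist=[0,0,0,0,0])

```text
time: 13.95
tool_pos: [371.1, -284.9, 87.2]
tcp_rot: [3.141, 0.0, 1.57]
contact_force: [-1.8, -0.2, 4.1]
grip_width: 35.8
finger_force: 30.1
```

Call:
arm_command(gripper=[28,28,28,28,28], dp=[[0,0,0],[0,0,0],[0,0,0],[0,0,0],[0,0,-0.4]], twist=[0,0,0,0,0])

```text
time: 14.58
tool_pos: [370.8, -284.3, 96.6]
tcp_rot: [-3.141, -0.002, 1.57]
contact_force: [-0.0, 0.3, -0.0]
grip_width: 35.9
finger_force: 30.1
```

Call:
arm_command(gripper=[28,28,28,28,28], dp=[[0,0,-0.8],[0,0,-0.9],[0,0,-0.7],[-0.1,0.5,0],[-0.12,0.9,0]], twist=[0,0,0,0,0])

```text
time: 15.2
tool_pos: [406.7, -290.4, 156.6]
tcp_rot: [3.142, -0.0, 1.569]
contact_force: [0.2, 0.2, -1.4]
grip_width: 35.9
finger_force: 30.1
```

Call:
arm_command(gripper=[28,28,28,28,28], dp=[[-0.12,0.9,0],[-0.12,0.9,0],[-0.12,0.9,0],[-0.12,0.9,0],[-0.12,0.9,0]], twist=[0,0,0,0,0])

```text
time: 15.82
tool_pos: [519.9, -305.1, 155.5]
tcp_rot: [-3.141, -0.001, 1.57]
contact_force: [0.9, -0.3, -0.3]
grip_width: 36.2
finger_force: 30.1
```

Call:
arm_command(gripper=[28,28,28,28,28], dp=[[-0.12,0.9,0],[-0.12,0.9,0],[-0.1,0.8,0],[0,0.42,0],[0,0,0]], twist=[0,0,0,0,0])

```text
time: 16.45
tool_pos: [594.4, -313.5, 155.8]
tcp_rot: [-3.141, -0.001, 1.571]
contact_force: [0.3, -0.2, -1.8]
grip_width: 35.3
finger_force: 30.1
```

Run:
```python
from h import *
print(get_obs()['tool_pos'])
im=capture("scene"); cv2.imwrite("pics/s2.png",cv2.resize(im[150:320,290:450,::-1],None,fx=3.4,fy=3.4,interpolation=cv2.INTER_CUBIC))
```

```text
[ 594.43252479 -313.48521308  155.7556668 ]
```

View pics/s2.png

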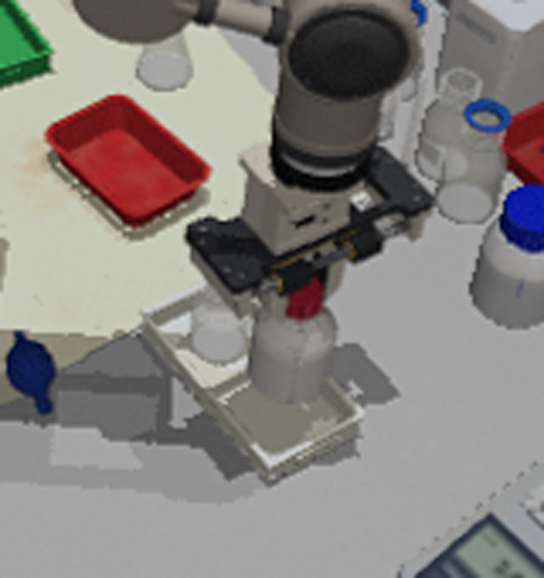

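The glass bottle stands in the near bay at crop (218,330). The plastic bottle hangs upright over the far bay at (295,350). Lowering it now.

Call:
arm_command(gripper=[28,28,28,28,28], dp=[[0,0,0.5],[0,0,0.6],[0,0,0.6],[0,0,0.5],[0,0,0.2]], twist=[0,0,0,0,0])

```text
time: 17.12
tool_pos: [593.6, -313.7, 95.5]
tcp_rot: [-3.14, -0.001, 1.57]
contact_force: [-0.1, 0.6, -0.4]
grip_width: 35.7
finger_force: 30.1
```

Call:
arm_command(gripper=[28,28,28,28,28], dp=[[0,0,0.06],[0,0,0],[0,0,0],[0,0,0],[0,0,0]], twist=[0,0,0,0,0])

```text
time: 17.75
tool_pos: [594.1, -314.0, 95.6]
tcp_rot: [3.141, 0.0, 1.57]
contact_force: [0.2, -0.4, -1.1]
grip_width: 35.8
finger_force: 30.1
```

Call:
arm_command(gripper=[28,28,36,45,60], dp=[[0,0,0.06],[0,0,0],[0,0,0],[0,0,0],[0,0,0]], twist=[0,0,0,0,0])

```text
time: 18.38
tool_pos: [594.2, -314.1, 94.2]
tcp_rot: [3.141, 0.0, 1.57]
contact_force: [0.4, 0.6, 0.0]
grip_width: 50.4
finger_force: 0.0
```

Call:
arm_command(gripper=[70,75,75,75,75], dp=[[0,0,0],[0,0,-0.4],[0,0,-0.9],[0,0,-0.9],[0,0,-0.6]], twist=[0,0,0,0,0])

```text
time: 19.0
tool_pos: [594.5, -314.2, 165.9]
tcp_rot: [3.14, 0.001, 1.57]
contact_force: [-0.8, 0.4, -0.0]
grip_width: 74.8
finger_force: 0.0
```

Call:
arm_command(gripper=[75,75,75,75,75], dp=[[0.8,-1,0],[0.8,-1,0],[0.8,-1,0],[0.8,-1,0],[0.8,-1,0]], twist=[0,0,0,0,0])

```text
time: 19.62
tool_pos: [468.4, -213.2, 164.3]
tcp_rot: [3.141, 0.0, 1.57]
contact_force: [0.3, -0.7, -0.4]
grip_width: 74.9
finger_force: 0.0
```

Call:
arm_command(gripper=[75,75,75,75,75], dp=[[0.84,-1,0],[0.84,-0.96,0],[0,0,0],[0,0,0],[0,0,0]], twist=[0,0,1,1,0.26])

```text
time: 20.25
tool_pos: [420.3, -171.8, 164.3]
tcp_rot: [3.141, 0.0, 1.372]
contact_force: [-0.5, 0.2, -1.2]
grip_width: 75.0
finger_force: 0.0
```

Run:
```python
from h import *
np.set_printoptions(precision=3,suppress=True)
o=get_obs();print(o['tool_pos'],o['tcp_rot'])
im=capture("scene"); cv2.imwrite("pics/s3.png",cv2.resize(im[150:320,260:450,::-1],None,fx=3.4,fy=3.4,interpolation=cv2.INTER_CUBIC))
for b in blobs(im,'blue',(285,240,315,275)): print(b[:3],onz("scene",b[:2],22))
```

```text
[ 420.251 -171.823  164.3  ] [3.141 0.    1.372]
(298.7223796033994, 258.74032105760153, 176.5) [ 419.427 -174.798   22.   ]
```

View pics/s3.png

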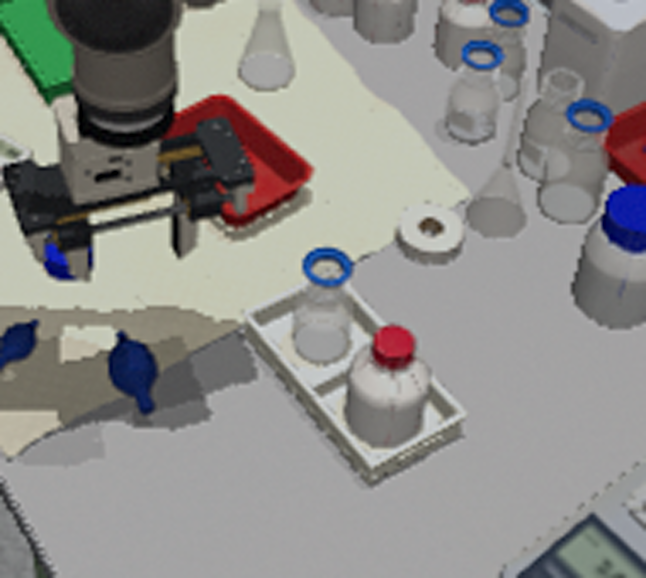

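Both bottles stand upright in their own bays, glass at crop (322,320) and plastic at (388,390). The bulb at (133,370) is ready to grip.

Call:
arm_command(gripper=[75,75,75,75,75], dp=[[0,0,1],[0,0,1],[0,0,1],[0,0,1],[0,0,1]], twist=[0,0,0,0,0])

```text
time: 20.92
tool_pos: [420.4, -171.9, 38.2]
tcp_rot: [3.141, 0.0, 1.374]
contact_force: [-0.2, 0.3, 0.6]
grip_width: 75.3
finger_force: 0.0
```

Call:
arm_command(gripper=[75,75,75,55,35], dp=[[0,0,0.9],[0,0,0.4],[0,0,0],[0,0,0],[0,0,0]], twist=[0,0,0,0,0])

```text
time: 21.55
tool_pos: [420.7, -172.1, 7.2]
tcp_rot: [3.14, 0.0, 1.373]
contact_force: [-0.2, 0.0, -0.4]
grip_width: 59.4
finger_force: 0.0
```

Call:
arm_command(gripper=[20,20,20,20,20], dp=[[0,0,0],[0,0,0],[0,0,0],[0,0,0],[0,0,0]], twist=[0,0,0,0,0])

```text
time: 22.18
tool_pos: [420.2, -171.8, 6.5]
tcp_rot: [-3.142, -0.0, 1.373]
contact_force: [-1.0, 0.7, 1.9]
grip_width: 29.4
finger_force: 30.0
```

Call:
arm_command(gripper=[20,20,20,20,20], dp=[[0,0,-0.4],[0,0,-0.9],[0,0,-0.9],[0,0,-0.9],[0,0,-0.9]], twist=[0,0,0,0,0])

```text
time: 22.8
tool_pos: [420.2, -171.8, 107.8]
tcp_rot: [3.141, 0.0, 1.373]
contact_force: [1.1, 0.1, -0.9]
grip_width: 29.9
finger_force: 30.0
```

Call:
arm_command(gripper=[20,20,20,20,20], dp=[[0,0,0],[0,0,0],[0,0,0],[0.5,0.2,0],[0.96,0.36,0]], twist=[-1,-1,-0.26,0,0])

```text
time: 23.42
tool_pos: [434.5, -134.8, 106.5]
tcp_rot: [3.141, -0.0, 1.567]
contact_force: [0.0, -0.2, -0.1]
grip_width: 30.0
finger_force: 30.0
```

Call:
arm_command(gripper=[20,20,20,20,20], dp=[[0.96,0.36,0],[0.96,0.36,0],[0.96,0.36,0],[0.96,0.36,0],[0.96,0.36,0]], twist=[0,0,0,0,0])

```text
time: 24.05
tool_pos: [479.5, -13.6, 106.5]
tcp_rot: [-3.141, -0.0, 1.569]
contact_force: [0.7, -0.4, 0.3]
grip_width: 30.1
finger_force: 30.0
```

Call:
arm_command(gripper=[20,20,20,20,20], dp=[[0.96,0.36,0],[0.96,0.36,0],[0.96,0.36,0],[0.96,0.36,0],[0.96,0.36,0]], twist=[0,0,0,0,0])

```text
time: 24.68
tool_pos: [524.3, 106.4, 106.4]
tcp_rot: [-3.141, -0.0, 1.569]
contact_force: [0.9, 0.8, -0.6]
grip_width: 29.8
finger_force: 30.0
```

Call:
arm_command(gripper=[20,20,20,20,20], dp=[[0.96,0.36,0],[0.96,0.36,0],[0.96,0.36,0],[0.96,0.36,0],[0.96,0.36,0]], twist=[0,0,0,0,0])

```text
time: 25.3
tool_pos: [569.2, 226.3, 106.3]
tcp_rot: [-3.141, -0.0, 1.569]
contact_force: [0.4, -0.6, -0.6]
grip_width: 29.5
finger_force: 30.0
```

Call:
arm_command(gripper=[20,20,20,20,20], dp=[[0.96,0.36,0],[0.54,0.24,0],[0,0,0],[0,0,0],[0,0,0]], twist=[0,0,0,0,0])

```text
time: 25.92
tool_pos: [584.4, 261.2, 106.6]
tcp_rot: [-3.141, 0.0, 1.569]
contact_force: [0.2, 0.7, 0.3]
grip_width: 30.2
finger_force: 30.0
```

Call:
arm_command(gripper=[20,20,20,20,20], dp=[[0,0,0.7],[0,0,0.9],[0,0,0.9],[0,0,0.8],[0,0,0.5]], twist=[0,0,0,0,0])

```text
time: 26.55
tool_pos: [583.6, 261.9, 9.8]
tcp_rot: [-3.139, -0.0, 1.569]
contact_force: [-5.0, 4.7, 17.5]
grip_width: 29.9
finger_force: 30.0
```

Call:
arm_command(gripper=[20,20,35,50,60], dp=[[0,0,0],[0,0,0],[0,0,0],[0,0,0],[0,0,0]], twist=[0,0,0,0,0])

```text
time: 27.18
tool_pos: [584.6, 262.1, 11.6]
tcp_rot: [3.141, -0.0, 1.57]
contact_force: [0.8, 0.3, 0.4]
grip_width: 50.6
finger_force: 0.0
```

Call:
arm_command(gripper=[60,60,60,60,75], dp=[[0,0,0],[0,0,-0.5],[0,0,-1],[0,0,-1],[0,0,-1]], twist=[0,0,0,0,0])

```text
time: 27.8
tool_pos: [584.8, 262.1, 100.9]
tcp_rot: [3.141, -0.0, 1.57]
contact_force: [0.6, 0.7, 0.6]
grip_width: 65.9
finger_force: 0.0
```

Call:
arm_command(gripper=[75,75,75,75,75], dp=[[-0.8,-0.41,0],[-1,-0.56,0],[-1,-0.56,0],[-1,-0.56,0],[-1,-0.56,0]], twist=[0,0,0,0,0])

```text
time: 28.42
tool_pos: [518.0, 141.4, 100.0]
tcp_rot: [3.14, -0.0, 1.57]
contact_force: [-0.3, 0.1, 0.5]
grip_width: 75.1
finger_force: 0.0
```

Call:
arm_command(gripper=[75,75,75,75,75], dp=[[-1,-0.56,0],[-1,-0.56,0],[-1,-0.56,0],[-1,-0.56,0],[-1,-0.56,0]], twist=[0,0,0,0,0])

```text
time: 29.05
tool_pos: [448.0, 16.4, 99.9]
tcp_rot: [3.14, 0.0, 1.57]
contact_force: [0.4, -1.3, -1.0]
grip_width: 75.0
finger_force: 0.0
```

Call:
arm_command(gripper=[75,75,75,75,75], dp=[[-1,-0.56,0],[0,0,0.5],[0,0,0.5],[0,0,0],[0,0,0]], twist=[0,0,0,0,0])

```text
time: 29.68
tool_pos: [434.3, -7.3, 73.8]
tcp_rot: [-3.141, -0.0, 1.571]
contact_force: [-0.1, -0.1, 0.6]
grip_width: 75.0
finger_force: 0.0
```

Run:
```python
from h import *
im=capture("scene"); cv2.imwrite("pics/s4.png",cv2.resize(im[110:280,180:370,::-1],None,fx=3.4,fy=3.4,interpolation=cv2.INTER_CUBIC))
```

```text
(no output)
```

View pics/s4.png

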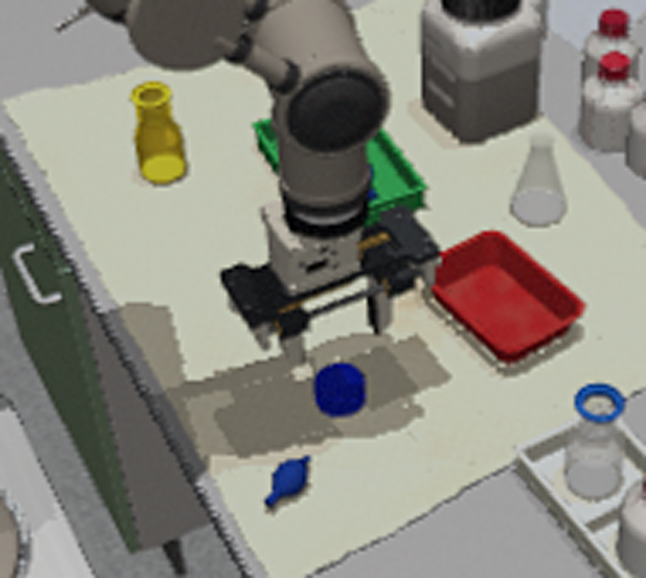

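The cap at crop (340,390) sits below and between the open fingers, and the bulb is in the green tray. Descending to grip.

Call:
arm_command(gripper=[75,75,75,75,75], dp=[[0,0,0.8],[0,0,0.9],[0,0,0.7],[0,0,0.25],[0,0,0.12]], twist=[0,0,0,0,0])

```text
time: 30.35
tool_pos: [434.4, -7.7, 4.8]
tcp_rot: [3.141, -0.0, 1.57]
contact_force: [0.1, 0.9, -0.7]
grip_width: 75.2
finger_force: 0.0
```

Call:
arm_command(gripper=[65,55,42,42,42], dp=[[0,0,0],[0,0,0],[0,0,0],[0,0,0],[0,0,0]], twist=[0,0,0,0,0])

```text
time: 30.98
tool_pos: [434.4, -7.9, 5.1]
tcp_rot: [3.141, 0.0, 1.57]
contact_force: [-0.4, 0.5, 5.9]
grip_width: 49.8
finger_force: 30.0
```

Call:
arm_command(gripper=[42,42,42,42,42], dp=[[0,0,0],[0,0,-0.4],[0,0,-0.9],[0,0,-0.9],[0,0,-0.9]], twist=[0,0,0,0,0])

```text
time: 31.6
tool_pos: [433.9, -7.8, 83.3]
tcp_rot: [3.142, -0.0, 1.57]
contact_force: [0.5, -0.6, 0.2]
grip_width: 49.8
finger_force: 30.0
```

Call:
arm_command(gripper=[42,42,42,42,42], dp=[[0.6,0.3,0],[0.96,0.41,0],[0.96,0.41,0],[0.96,0.41,0],[0.96,0.41,0]], twist=[0,0,0,0,0])

```text
time: 32.22
tool_pos: [482.6, 104.8, 81.4]
tcp_rot: [-3.14, -0.0, 1.57]
contact_force: [-0.5, -0.3, -0.1]
grip_width: 49.9
finger_force: 30.0
```

Call:
arm_command(gripper=[42,42,42,42,42], dp=[[0.96,0.41,0],[0.96,0.41,0],[0.96,0.41,0],[0.96,0.41,0],[0.96,0.41,0]], twist=[0,0,0,0,0])

```text
time: 32.85
tool_pos: [533.7, 224.8, 81.1]
tcp_rot: [-3.14, 0.0, 1.57]
contact_force: [0.6, -0.2, -0.5]
grip_width: 49.5
finger_force: 30.0
```

Call:
arm_command(gripper=[42,42,42,42,42], dp=[[0.96,0.41,0],[0.96,0.41,0],[0.96,0.41,0],[0.96,0.41,0],[0.96,0.41,0]], twist=[0,0,0,0,0])

```text
time: 33.48
tool_pos: [584.8, 344.8, 80.8]
tcp_rot: [-3.14, 0.0, 1.57]
contact_force: [1.3, -0.0, -0.5]
grip_width: 49.8
finger_force: 30.0
```

Call:
arm_command(gripper=[42,42,42,42,42], dp=[[0.2,0.12,0],[0,0,0],[0,0,0],[0,0,0.7],[0,0,0.7]], twist=[0,0,0,0,0])

```text
time: 34.1
tool_pos: [588.1, 347.4, 45.9]
tcp_rot: [-3.141, 0.0, 1.569]
contact_force: [-1.0, -0.2, -0.7]
grip_width: 49.6
finger_force: 30.0
```

Call:
arm_command(gripper=[42,42,42,42,42], dp=[[0,0,0.6],[0,0,0.5],[0,0,0.22],[0,0,0.1],[0,0,0]], twist=[0,0,0,0,0])

```text
time: 34.72
tool_pos: [588.6, 348.2, 12.1]
tcp_rot: [3.141, -0.0, 1.57]
contact_force: [0.6, -0.3, 0.1]
grip_width: 49.7
finger_force: 30.0
```

Call:
arm_command(gripper=[48,53,58,60,60], dp=[[0,0,0],[0,0,0],[0,0,0],[0,0,0],[0,0,0]], twist=[0,0,0,0,0])

```text
time: 35.35
tool_pos: [588.4, 348.0, 11.8]
tcp_rot: [3.142, -0.0, 1.57]
contact_force: [0.4, -0.1, -0.3]
grip_width: 59.8
finger_force: 0.0
```

Call:
arm_command(gripper=[60,60,60,75,91], dp=[[0,0,-0.5],[0,0,-1],[0,0,-1],[0,0,-1],[0,0,-0.5]], twist=[0,0,0,0,0])

```text
time: 35.98
tool_pos: [589.1, 348.4, 114.3]
tcp_rot: [3.139, -0.001, 1.57]
contact_force: [0.4, -0.2, 1.4]
grip_width: 75.6
finger_force: 0.0
```

Call:
arm_command(gripper=[91,91,91,91,91], dp=[[-0.7,-0.6,0],[-0.9,-0.74,0],[-0.9,-0.74,0],[-0.9,-0.74,0],[-0.9,-0.74,0]], twist=[0,0,0,0,0])

```text
time: 36.6
tool_pos: [498.5, 239.9, 111.8]
tcp_rot: [-3.141, 0.0, 1.57]
contact_force: [0.2, -1.1, 0.3]
grip_width: 91.2
finger_force: 0.0
```

Call:
arm_command(gripper=[91,91,91,91,91], dp=[[-0.9,-0.74,0],[-0.9,-0.74,0],[-0.9,-0.74,0],[-1,-0.7,0],[0,0,0]], twist=[0,0,0,0,0])

```text
time: 37.22
tool_pos: [425.1, 147.1, 111.9]
tcp_rot: [-3.141, 0.0, 1.568]
contact_force: [-0.7, 0.5, 0.1]
grip_width: 91.1
finger_force: 0.0
```

Call:
arm_command(gripper=[91,91,91,91,91], dp=[[0,0,0],[0,0,0],[0,0,0],[0,0,0],[0,0,0]], twist=[1,1,1,1,1])

```text
time: 37.85
tool_pos: [426.9, 148.8, 111.9]
tcp_rot: [3.141, -0.001, 1.131]
contact_force: [0.2, 0.3, -0.5]
grip_width: 90.9
finger_force: 0.0
```

Call:
arm_command(gripper=[91,91,91,91,91], dp=[[0,0,0],[0,0,0],[0,0,0],[0,0,0],[0,0,0]], twist=[1,1,1,1,1])

```text
time: 38.48
tool_pos: [427.0, 148.8, 111.9]
tcp_rot: [3.141, -0.001, 0.695]
contact_force: [-0.1, 0.8, -0.3]
grip_width: 90.8
finger_force: 0.0
```

Call:
arm_command(gripper=[91,91,91,91,91], dp=[[0,0,0],[0,0,0],[0,0,0],[0,0,0],[0,0,0]], twist=[1,1,1,0.6,0])

```text
time: 39.1
tool_pos: [426.8, 148.7, 111.8]
tcp_rot: [-3.142, -0.001, 0.384]
contact_force: [-1.2, -0.4, 0.3]
grip_width: 91.0
finger_force: 0.0
```

Run:
```python
from h import *
im=capture("scene"); cv2.imwrite("pics/s5.png",cv2.resize(im[110:280,180:370,::-1],None,fx=4,fy=3.5,interpolation=cv2.INTER_CUBIC))
print(proj("scene",[427,148,18]),proj("scene",[427,148,0]))
for d in(33,-33):
  for e in(31,-31):
    t=np.radians(22); P=[427+d*np.cos(t)-e*np.sin(t),148+d*np.sin(t)+e*np.cos(t),18]; q=proj("scene",P); print((q-[180,110])*[4,3.5])
```

```text
[257.39778191 195.11871741] [257.83281639 198.76572762]
[309.92307983 267.38318115]
[361.00124261 293.50784886]
[257.86302325 302.35043592]
[309.24544464 329.71077265]
```

View pics/s5.png

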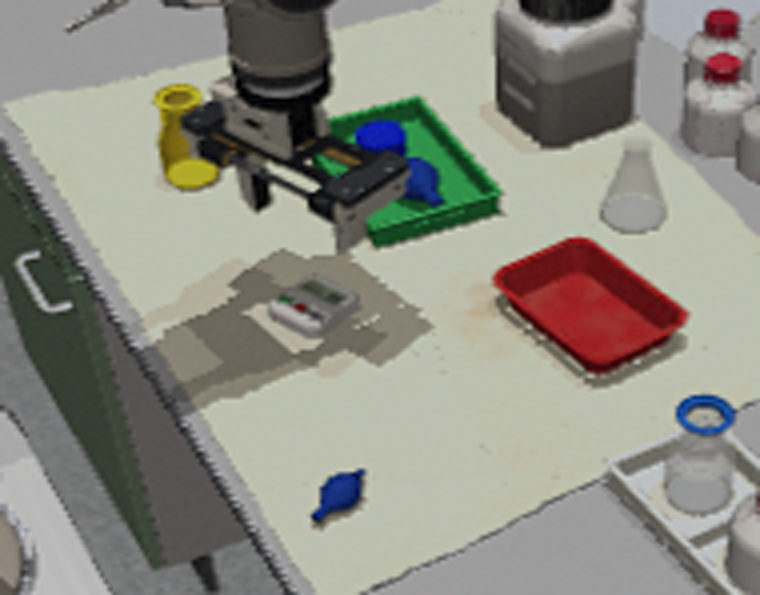

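Cap and bulb both lie in the green tray, at crop (380,137) and (422,180). The timer at (314,300) matches the predicted centre (309,298) to within a few mm. Descending on it.

Call:
arm_command(gripper=[91,91,91,91,91], dp=[[0,0.06,0.9],[0,0,0.9],[0,0,0.9],[0,0,0.8],[0,0,0.5]], twist=[0,0,0,0,0])

```text
time: 39.78
tool_pos: [426.8, 146.9, 10.9]
tcp_rot: [-3.141, 0.001, 0.384]
contact_force: [-0.2, -0.0, 0.3]
grip_width: 90.9
finger_force: 0.0
```

Call:
arm_command(gripper=[91,91,80,70,58], dp=[[0,0,0.2],[0,0,0.12],[0,0,0],[0,0,0],[0,0,0]], twist=[0,0,0,0,0])

```text
time: 40.4
tool_pos: [427.0, 146.8, 4.0]
tcp_rot: [3.141, -0.001, 0.383]
contact_force: [0.1, -0.5, 0.6]
grip_width: 65.6
finger_force: 0.0
```

Call:
arm_command(gripper=[54,54,54,54,54], dp=[[0,0,0],[0,0,0],[0,0,0],[0,0,0],[0,0,0]], twist=[0,0,0,0,0])

```text
time: 41.02
tool_pos: [426.9, 146.8, 3.9]
tcp_rot: [3.142, -0.0, 0.383]
contact_force: [-1.3, 0.1, 5.5]
grip_width: 59.6
finger_force: 30.0
```

Call:
arm_command(gripper=[54,54,54,54,54], dp=[[0,0,-0.4],[0,0,-0.9],[0,0,-0.9],[0,0,-0.9],[0,0,0]], twist=[0,0,0,0,0])

```text
time: 41.65
tool_pos: [427.7, 147.0, 82.6]
tcp_rot: [3.141, -0.003, 0.383]
contact_force: [0.3, 0.4, -0.6]
grip_width: 59.3
finger_force: 29.6
```

Call:
arm_command(gripper=[54,54,54,54,54], dp=[[0,0,0],[0,0,0],[0,0,0],[0.5,0.4,0],[0.9,0.8,0]], twist=[1,1,0.7,0,0])

```text
time: 42.28
tool_pos: [466.2, 121.9, 80.7]
tcp_rot: [-3.141, 0.001, 0.15]
contact_force: [-0.3, 0.5, -0.5]
grip_width: 59.8
finger_force: 29.6
```

Call:
arm_command(gripper=[54,54,54,54,54], dp=[[0.9,0.8,0],[0.9,0.8,0],[0.9,0.8,0],[0.9,0.8,0],[0.9,0.8,0]], twist=[0,0,0,0,0])

```text
time: 42.9
tool_pos: [593.0, 38.4, 80.3]
tcp_rot: [-3.141, 0.001, 0.149]
contact_force: [-0.1, -0.4, -0.9]
grip_width: 59.7
finger_force: 29.6
```

Call:
arm_command(gripper=[54,54,54,54,54], dp=[[0.9,0.8,0],[0.37,0.41,0],[0,0,0],[0,0,0],[0,0,0]], twist=[0,0,0,0,0])

```text
time: 43.52
tool_pos: [627.0, 15.3, 81.3]
tcp_rot: [-3.141, 0.0, 0.149]
contact_force: [-0.0, -0.5, 0.2]
grip_width: 59.6
finger_force: 29.6
```

Run:
```python
from h import *
im=capture("scene"); cv2.imwrite("pics/s6.png",cv2.resize(im[110:250,260:420,::-1],None,fx=4,fy=4,interpolation=cv2.INTER_CUBIC))
```

```text
(no output)
```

View pics/s6.png

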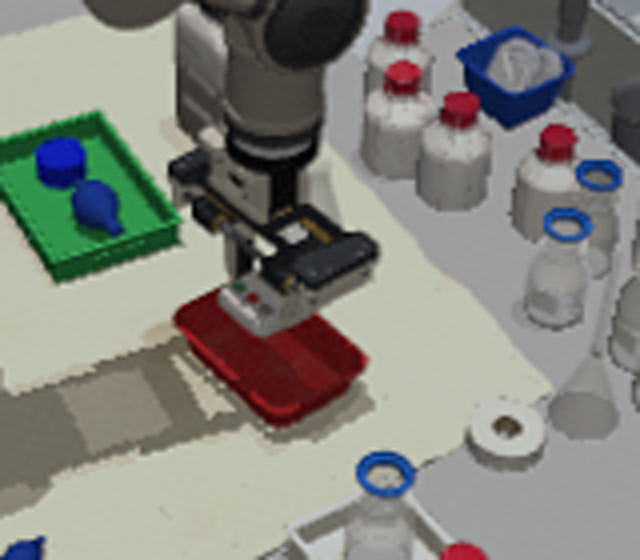

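The timer hangs flat over the red tray at crop (265,300). One quick check of the tray centre from the saved top image.

Run:
```python
from h import *
for n,b,bx in(("top","top0",(275,150,340,200)),("scene","scene0",(295,170,360,225))):
    im=cv2.imread(f"pics/{b}.png"); x0,y0,x1,y1=bx; im=im[y0:y1,x0:x1].astype(int)
    m=((im[:,:,2]>1.6*im[:,:,1])&(im[:,:,2]>1.6*im[:,:,0])&(im[:,:,2]>40)).astype(np.uint8)
    m=cv2.morphologyEx(m,cv2.MORPH_OPEN,np.ones((3,3)))
    r=cv2.minAreaRect(cv2.findNonZero(m)); c=np.array(r[0])+[x0,y0]; print(n,c,r[1:],onz(n,c,38),onz(n,c,20))
```

```text
top [306.74999428 174.75      ] ((27.435745239257812, 39.73940658569336), 81.8698959350586) [630.39473065  17.73488698  38.        ] [633.3818643   17.95510661  20.        ]
scene [326.75000191 195.24999809] ((43.84061813354492, 28.991374969482422), 45.0) [628.69437162  10.09867575  38.        ] [638.56861644  25.92179207  20.        ]
```

Call:
arm_command(gripper=[54,54,54,54,54], dp=[[0.1,0,0.6],[0,0,0.8],[0,0,0.7],[0,0,0.4],[0,0,0.2]], twist=[0,0,0,0,0])

```text
time: 44.2
tool_pos: [629.9, 15.1, 12.9]
tcp_rot: [-3.141, 0.001, 0.148]
contact_force: [-0.9, 0.1, -0.3]
grip_width: 59.5
finger_force: 29.6
```

Call:
arm_command(gripper=[54,54,54,54,54], dp=[[0,0,0.12],[0,0,0.12],[0,0,0.04],[0,0,0],[0,0,0]], twist=[0,0,0,0,0])

```text
time: 44.82
tool_pos: [630.2, 15.0, 6.9]
tcp_rot: [3.142, -0.0, 0.148]
contact_force: [0.5, 0.2, -1.4]
grip_width: 59.6
finger_force: 29.6
```

Release, lift, and retreat toward the robot so that the cameras can see.

Call:
arm_command(gripper=[60,66,72,74,74], dp=[[0,0,0],[0,0,0],[0,0,0],[0,0,0],[0,0,0]], twist=[0,0,0,0,0])

```text
time: 45.45
tool_pos: [630.1, 15.0, 6.7]
tcp_rot: [-3.142, -0.0, 0.148]
contact_force: [-0.6, 0.2, 0.1]
grip_width: 74.1
finger_force: 0.0
```

Call:
arm_command(gripper=[74,74,74,74,74], dp=[[0,0,-0.4],[0,0,-1],[0,0,-1],[0,0,-1],[0,0,-1]], twist=[0,0,0,0,0])

```text
time: 46.08
tool_pos: [630.2, 15.0, 118.4]
tcp_rot: [3.141, -0.001, 0.148]
contact_force: [0.3, -0.2, 0.1]
grip_width: 73.9
finger_force: 0.0
```

Call:
arm_command(gripper=[74,74,74,74,74], dp=[[0,0,-1],[-1,0,-1],[-1,0,-1],[-1,0,-0.5],[-1,0,0]], twist=[0,0,0,0,0])

```text
time: 46.7
tool_pos: [531.1, 0.1, 206.3]
tcp_rot: [3.141, -0.004, 0.148]
contact_force: [-0.3, -0.9, 0.5]
grip_width: 74.0
finger_force: 0.0
```

Call:
arm_command(gripper=[74,74,74,74,74], dp=[[-1,0,0],[-1,0,0],[-1,0,0],[-1,0,0],[0,0,0]], twist=[0,0,0,0,0])

```text
time: 47.32
tool_pos: [431.3, -14.4, 205.1]
tcp_rot: [3.141, -0.001, 0.147]
contact_force: [0.0, -0.8, 0.0]
grip_width: 73.6
finger_force: 0.0
```

Run:
```python
from h import *
a=capture("top"); b=capture("scene")
A=cv2.resize(a[130:260,190:430,::-1],None,fx=3.2,fy=3.2,interpolation=cv2.INTER_CUBIC)
cv2.imwrite("pics/t7.png",A)
cv2.imwrite("pics/s7.png",cv2.resize(b[125:300,230:430,::-1],None,fx=3.4,fy=3.4,interpolation=cv2.INTER_CUBIC))
```

```text
(no output)
```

View pics/t7.png

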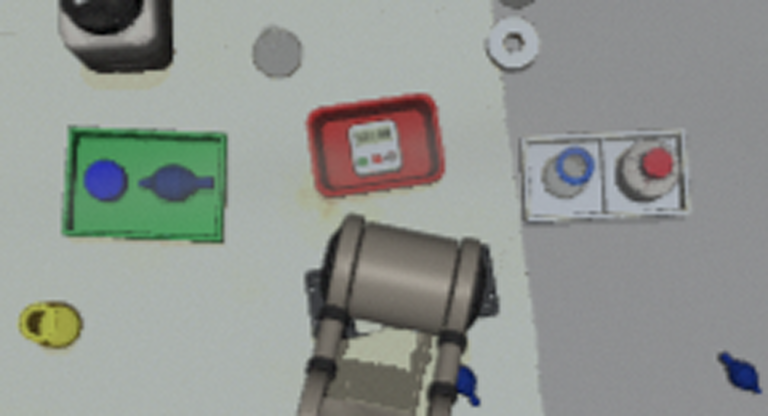

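View pics/s7.png

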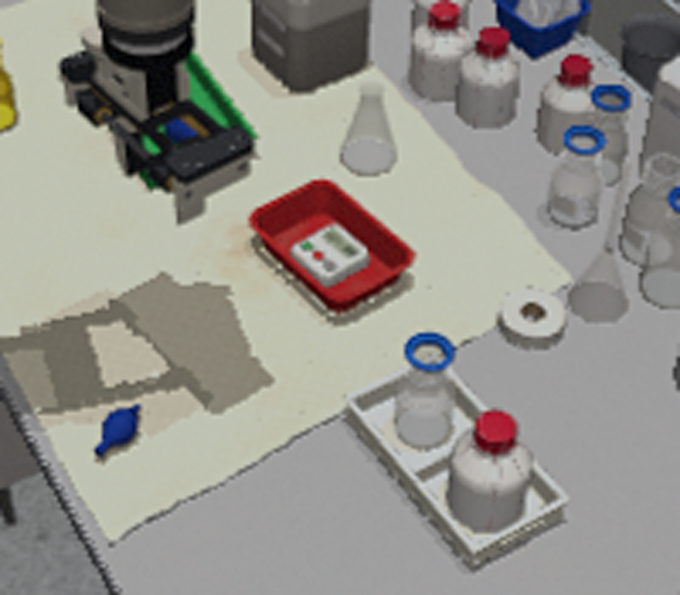

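The pictures show the timer flat in the red tray at (374,146), and the bulb and cap inside the green tray. Each bottle is upright in its own bay, and the tape and flask are in place. Handing in.

```bash
python3 -c "
from plant import *
print(close_job())"
```

```text
the job is handed in; nothing more can be done
None
```

All five things are in their trays as asked: the final pictures show both bottles upright, the bulb and cap in green, the timer flat in red, and the tape and flask where they stood. I handed the job in at about 47 s and got no verdict back.

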